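Index a valve body past the pointer to the third stop

TASK

Set the square valve body upright in the square nest of the indexing head and let go of it, with the index knob still at its home stop. Then turn the index knob clockwise (seen from above) three clicks, resting about a second in the first and the second stop so that each side of the part stands before the pointer, and do not go past the third stop. Finish with the fingers still gripping the knob in the third stop, holding it there with the part in its nest: do not let go.

Things in the scene. Friction and masses are not known exactly. Their poses are not given: they have to be found in the camera images.
- part_center (a point): The loose part: bare aluminium square valve body, 40 x 40 mm and 50 mm high, with a round boss (30 mm across, 8 mm high) on top, 58 mm high in all, about 0.12 kg, standing upright on the bench. This point is on its axis 29 mm above its underside; z up, x and y normal to its flat sides. All four sides are equally good.
- nest (a point): Centre of the floor of the square nest on the head's round steel table, 44 mm above the bench. Pocket 45 x 45 mm inside, walls along its x and y; with their flared rim (3 mm wider each side) they stand 12 mm above the floor and reach 28 mm from the centre. Any of the part's four ways round will do. z is up; x, y turn with the table, which the knob drives: 90 degrees clockwise a click.
- knob_grip (a point): Point on the index knob's upright axis, at mid-height of its black bar grip, 67 mm above the bench. The bar is 50 mm long along this point's x, 14 mm thick along y, and reaches from 17 mm below to 15 mm above this point; below it is a round skirt 52 mm across. z is up; the point turns with the knob.
- knob (a joint): Angle of the index knob, rad: 0 at the home stop, growing clockwise seen from above; it does not turn the other way from home. A stop (click) every 24 degrees (0.419 rad): the third is at 1.257, and more follow. Left free it snaps to the nearest stop and stays; about 0.1 N m takes it over a click.
- head: Indexing head, bolted down: grey cast base 125 mm (x) by 270 mm (y), deck 36 mm high; origin at the centre of its underside. Knob axis at y = +70 mm, table axis at y = -70 mm. Fixed pointer at the table's +x side: 12 mm post at x = +56, y = -70 mm, 90 mm high, with a needle 72 mm above the bench that ends 37 mm from the table's axis, clear of the turning part.
Not all that is in view belongs to the job. Of the things that look like the part that bears part_center, take the one that is farthest from the robot's base at the start.

How it is judged (in metres and radians):
On the way, in this order (a step that is already met when the one before it is completed fails the run):
1. the part stands in the nest, let go, with the knob still at home (horizontal distance between part_center and nest below 0.005 m and z of part_center in the frame of nest between 0.026 and 0.032 m and angle between part_center's own z axis and vertical below 0.08 rad and value of joint knob between -0.1 and 0.1 rad and contact force between the fingers and anything else below 0.3 N), for 0.2 s.
2. the knob rests in the first stop with the part in the nest (horizontal distance between part_center and nest below 0.005 m and z of part_center in the frame of nest between 0.026 and 0.032 m and angle between part_center's own z axis and vertical below 0.08 rad and value of joint knob between 0.319 and 0.519 rad and velocity of joint knob between -0.15 and 0.15 rad/s), for 0.5 s.
3. the knob rests in the second stop with the part in the nest (horizontal distance between part_center and nest below 0.005 m and z of part_center in the frame of nest between 0.026 and 0.032 m and angle between part_center's own z axis and vertical below 0.08 rad and value of joint knob between 0.738 and 0.938 rad and velocity of joint knob between -0.15 and 0.15 rad/s), for 0.5 s.
At the end, for the whole second after the job is handed in: The knob is within 0.1 rad of its third stop and still, the fingers grip it (more than 1.5 N), and the part is in the nest: within 5 mm of its centre, resting on its floor (centre 26 to 32 mm above it), upright within 0.08 rad (horizontal distance between part_center and nest below 0.005 m and z of part_center in the frame of nest between 0.026 and 0.032 m and angle between part_center's own z axis and vertical below 0.08 rad and value of joint knob between 1.157 and 1.357 rad and velocity of joint knob between -0.1 and 0.1 rad/s and contact force between the fingers and knob above 1.5 N); the arm keeps its last pose, push and grip.
It fails at once if the knob was turned past the third stop (value of joint knob above 1.46 rad).
It also fails if it takes over 64 s, if anything falls off the work surface, if the arm or the gripper's body presses on something with over 40 N, if the wrist force passes 120 N, or if a joint passes its speed limit or range.

ROBOT

A 6-joint arm with a two-finger parallel gripper is mounted at the origin on a cart in front of the work surface, level with it; the furniture and walls round the work are solid. World frame = base frame: x ahead of the robot, y to its left, z up, the work surface at z = 0. Lengths are in m, angles in degrees, forces in N, time in s.
With the tool pointing down it reaches from about 0.4 to 0.825 m from the base axis. Payload 7 kg.
Tool frame: the origin (TCP) lies on the centre line of the jaws, within the pads' length; the fingertips stand 22 mm ahead of it and the grasp point (between the pads) lies 3 mm ahead of it; z points along the fingers, y is the line along which they close (so a half turn about z gives the same grasp; the last joint's range is limited). The gripper opens to 88 mm and grips with 3 to 60 N. Pads are 19 mm wide; open, the fingers measure 130 mm over their backs; the gripper's body (78 mm by 193 mm) begins 47 mm behind the grasp point.
Start: joints at [-23.027, 20.546, 0.682, 0, -70.136, -16.507], TCP at [0.521, -0.43, 0.249] pointing down, gripper open.
Joint ranges: [-176.03, 176.03], [-82.01, 121.73], [-58.28, 71.71], [-173.87, 95.51], [-174.79, -0.11], [-173.66, 173.66]. Speed limits (degrees/s): [136.94, 136.94, 172.46, 180, 180, 180].

INTERFACE

Orientations are given as [roll, pitch, yaw] about the fixed x, y, z axes, in that order (R = Rz(yaw) Ry(pitch) Rx(roll)).
In Python, from plant import get_state, cams, r gives the robot as it stands.
- The arm moves only by the tool apply_moves, never from a script. Its argument "targets" is a list of rows, each an object with "dp": the shift along the world's x, y, z in m, a list of three; "yaw": the turn about the world's z in degrees. In form: [{"dp": [x, y, z], "yaw": yaw}, ...]. A call has 1 to 20 rows; each row is the pose to reach, as a shift and turn from the pose commanded when the call began; what a row does not reach only later rows make up. A row lasts 1/12 s, in which the tool goes at most 41.7 mm and 7.16 degrees, less where a joint would pass 70% of its speed; a pose out of reach is approached as far as the arm can. A call with a gripper value outside its range is refused whole. "grip" is the gripper command: -1 is fully open, 1 is shut, values between are in proportion, set as the call begins (left out, the last holds). The fingers move at their own pace and stop on an object; "squeeze" is the grip in N (left out, the last holds). Time passes only in rows, so rows that repeat a pose let the fingers close. It gives the time, the measured TCP pose, the force, the opening and the grip force at its end, in the units of the state.
- get_state(): the state, without advancing time (a new reading comes with each control period).
- cams.capture(name): name is "scene" or "top" or "wrist"; returns a dict with "image" (420x560x3 uint8, red, green, blue), "range_z" (420x560 float32, m along the optical axis (not along the pixel's ray), 0 where there is no reading), "fx", "fy", "cx", "cy" (pixels), "R" (3x3) and "t" (3): a world point X has camera coordinates R X + t; the wrist camera has in their place "T_tool_cam" (4x4, takes a point from camera to tool coordinates, whose origin is the TCP and whose axes are the flange's). Camera axes: x right, y down, z forward; pixel columns grow to the right and rows downward; lengths in m; the calibration is good to about 2 mm. A picture is of the moment at which its call begins: read the wrist's pose just before it.
- r.close_job(): hands the job in; it is judged then, once.
The state is a dict: "time_s": time; "joints": joint angles; "qd": joint speeds; "joint_torque": joint torques, N m; "tcp_pos": TCP position; "eef_rot": TCP orientation; "contact_force": force on the tool from outside, world axes, zero at the start; "moment": the same for the moment, N m; "gripper_width": finger opening in m; "gripper_force": force on a finger pad.
Only numpy, scipy, OpenCV 4.12 (cv2) and the standard library are available. Lean on these libraries where they do the work, as an engineer would, in place of code of your own. Each camera call takes 0.05 s, during which the arm holds its last target. There are 200 camera calls.

## Working session

There is one attempt and no reset: what is moved stays moved. The work goes in short steps, Python scripts to look and compute and a tool call to move; the robot and the scene stay as the last step left them, time stands still between calls to the robot, and variables do not carry over. Pictures are saved under pics/ and viewed, at most 10 in all, crops included, and the job is handed in when it is done.

Besides the shell and the picture viewer there is one more tool, called after "Emit:" as name(argument=value, ...), one argument or row to a line, values as JSON. apply_moves: Moves the arm, as the interface text tells. Its arguments: {"type":"object","properties":{"targets":{"type":"array","items":{"type":"object","properties":{"dp":{"type":"array","items":{"type":"number"}},"yaw":{"type":"number"}}}},"grip":{"type":"number"},"squeeze":{"type":"number"}},"required":["targets"]}

```bash
mkdir -p pics; ls
python3 - <<'E'
from plant import get_state,cams,r
import cv2,numpy as np
s=get_state();print(s)
for n in("scene","top"):
    c=cams.capture(n);cv2.imwrite(f"pics/{n}0.png",c["image"][:,:,::-1]);np.savez(f"{n}0.npz",**c)
    print(n,c["fx"],c["fy"],c["cx"],c["cy"],c["R"],c["t"], -c["R"].T@c["t"])
E
```

```text
pics
{'time_s': 0.0, 'joints': array([-2.30261036e+01,  2.05897029e+01,  6.34557969e-01, -1.87033840e-02,
       -7.01376736e+01, -1.65077624e+01]), 'qd': array([ 0.01080361, -0.00096379, -0.04211715,  0.02188147, -0.02552919,
       -0.00649036]), 'joint_torque': array([-2.75057446e-04, -5.82717419e+01,  2.93066293e+01,  6.99744567e+00,
        6.93889568e-03, -1.15852445e-04]), 'tcp_pos': array([ 0.52022677, -0.42938839,  0.24765264]), 'eef_rot': array([ 1.79906011e+02, -9.51839185e-03, -1.29540227e+02]), 'contact_force': array([ 0.41940039,  0.36081221, -0.25585863]), 'moment': array([ 0.01983403, -0.00391215, -0.03352542]), 'gripper_force': 0.0, 'gripper_width': 0.08746619240392259}
scene 398.21495500159966 398.21495500159966 278.5382657327217 209.7262863810037 [[ 0.61246871 -0.79021777  0.02092734]
 [-0.40297582 -0.33488834 -0.85173956]
 [ 0.68006806  0.51323062 -0.52354729]] [-0.27664927  0.2084988   0.61851704] [-0.16717468 -0.46623123  0.50719913]
top 540.4934110907018 540.4934110907018 273.7945866483446 207.27297256786397 [[ 0.01605917 -0.99983153 -0.00888912]
 [-0.99691233 -0.01532759 -0.07701209]
 [ 0.07686287  0.01009843 -0.99699053]] [-0.00881966  0.40835468  1.31102765] [ 0.30646611 -0.0157984   1.338452  ]
```

View pics/top0.png

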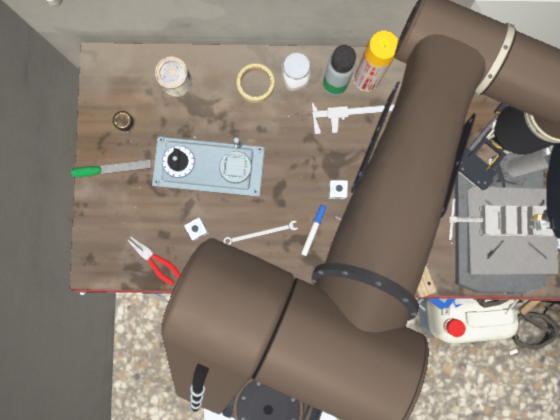

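View pics/scene0.png

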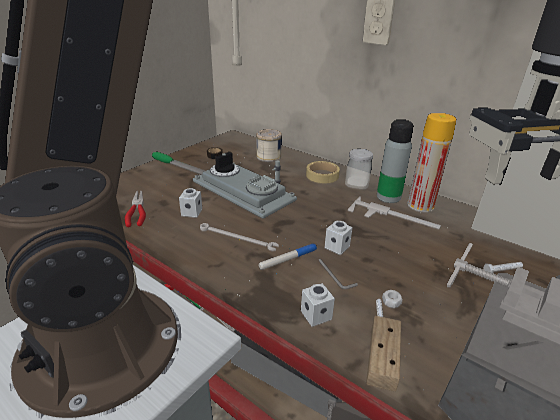

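The top view shows the head at (208,166), with the knob at (178,161), the table at (237,166), and valve bodies at (339,189) and (196,229). The scene view shows three look-alikes at (190,203), (338,237) and (318,303). I'll measure how far each one is from the base.

```bash
cat > h.py <<'E'
import numpy as np,cv2
def pts(c):
    z=c["range_z"];v,u=np.mgrid[:420,:560]
    P=np.stack([(u-c["cx"])/c["fx"]*z,(v-c["cy"])/c["fy"]*z,z],-1)
    return (P-c["t"])@c["R"]
def plane(c,u,v,h):
    d=np.array([(u-c["cx"])/c["fx"],(v-c["cy"])/c["fy"],1])@c["R"];o=-c["R"].T@c["t"]
    return o+d*(h-o[2])/d[2]
E
python3 - <<'E'
from h import *
s=dict(np.load("scene0.npz"));t=dict(np.load("top0.npz"))
P=pts(s)
for u,v in((190,203),(338,237),(318,303)):
    q=P[v-25:v+26,u-22:u+23].reshape(-1,3);q=q[(q[:,2]>.02)&(q[:,2]<.07)]
    m=np.median(q,0);print((u,v),m,np.hypot(*m[:2]),q[:,2].max())
T=pts(t)
for u,v in((339,189),(196,229),(178,161),(237,166)):print("top",u,v,T[v,u],np.median(T[v-6:v+7,u-6:u+7].reshape(-1,3),0))
im=np.hstack([cv2.resize(s["image"][v-28:v+28,u-25:u+25],(260,291),interpolation=2) for u,v in((190,203),(338,237),(318,303))])
b=np.hstack([cv2.resize(t["image"][v-h:v+h,u-w:u+w],(390,300),interpolation=2) for u,v,w,h in((208,166,65,50),(339,189,26,20))])
cv2.imwrite("pics/c1.png",np.vstack([im,b])[:,:,::-1])
E
```

```text
(190, 203) [0.34116625 0.17546679 0.04277597] 0.3836443735862767 0.06026629046149901
(338, 237) [ 0.43906191 -0.1620318   0.0452006 ] 0.46800604780059984 0.0591992759064361
(318, 303) [ 0.25226558 -0.23473198  0.04774477] 0.3445823934784199 0.05876894192826703
top 339 189 [ 0.45087559 -0.15699859  0.06068415] [ 0.45115004 -0.15714837  0.05710011]
top 196 229 [0.35064851 0.18077191 0.05847911] [0.35070561 0.18080111 0.05660564]
top 178 161 [0.51046171 0.22564073 0.07270581] [0.51140101 0.22653219 0.06974229]
top 237 166 [0.50490786 0.0878455  0.04442116] [0.50509978 0.08793473 0.04407309]
```

View pics/c1.png

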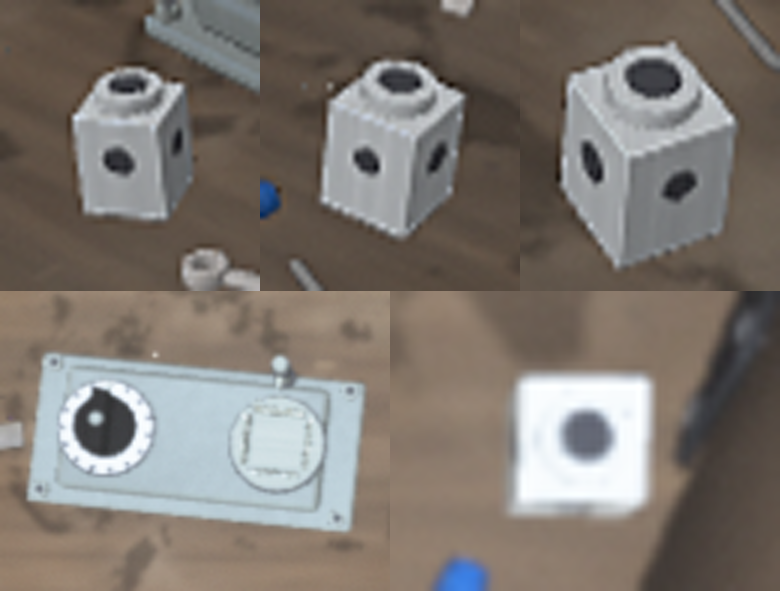

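The three look-alikes, in scene pixels, are (190,203) at r≈0.39 m, (318,303) at r≈0.36 m and (338,237), top (339,189), at r≈0.48 m. The crops show identical bodies with bosses, so the farthest, (338,237), is the one meant. Next I'll get its yaw and the head's yaw from the top view.

Run:
```python
from h import *
t=dict(np.load("top0.npz"));T=pts(t)
def rect(m,box,h):
    u0,v0,u1,v1=box;k=np.zeros((420,560),np.uint8);k[v0:v1,u0:u1]=m[v0:v1,u0:u1]
    c=max(cv2.findContours(k,0,1)[0],key=cv2.contourArea)
    p=np.array([plane(t,*q[0],h)[:2] for q in c.astype(float)],np.float32)*1000
    return cv2.minAreaRect(p)
g=t["image"].min(-1)
for h in(.05,):print("part",rect((g>185).astype(np.uint8),(322,172,352,206),h))
print("part z",rect(((T[...,2]>.042)&(T[...,2]<.07)).astype(np.uint8),(318,168,352,210),.05))
print("head",rect(((T[...,2]>.02)&(T[...,2]<.2)).astype(np.uint8),(140,125,275,205),.036))
```

```text
part ((452.0659484863281, -157.00369262695312), (43.55064392089844, 40.71427536010742), 0.4617553651332855)
part z ((452.07537841796875, -155.80642700195312), (38.783424377441406, 38.31996536254883), 0.4617859125137329)
head ((519.3192138671875, 162.4759063720703), (218.84494018554688, 123.0139389038086), 85.3984603881836)
```

Emit:
apply_moves(
  targets=[
    {"dp":[-0.01,0.035,0],"yaw":-6},
    {"dp":[-0.02,0.07,0],"yaw":-12},
    {"dp":[-0.03,0.105,0],"yaw":-18},
    {"dp":[-0.04,0.14,0],"yaw":-25},
    {"dp":[-0.05,0.175,0],"yaw":-32},
    {"dp":[-0.06,0.21,0],"yaw":-39},
    {"dp":[-0.07,0.245,0],"yaw":-45},
    {"dp":[-0.07,0.273,0],"yaw":-50},
    {"dp":[-0.07,0.273,0],"yaw":-50},
    {"dp":[-0.07,0.273,0],"yaw":-50},
    {"dp":[-0.07,0.273,0],"yaw":-50},
  ],
  grip=-1,
)

```text
time_s: 1.02
tcp_pos: [0.4507, -0.1565, 0.2486]
eef_rot: [-180.0, 0.0, -179.4]
contact_force: [-0.2, -0.4, -0.1]
gripper_width: 0.0879
gripper_force: 0.0
```

```bash
cat >> h.py <<'E'
def wrist(name):
    from plant import get_state,cams
    from scipy.spatial.transform import Rotation as Ro
    s=get_state();c=cams.capture("wrist")
    W=np.eye(4);W[:3,:3]=Ro.from_euler("xyz",s["eef_rot"],degrees=True).as_matrix();W[:3,3]=s["tcp_pos"]
    M=np.linalg.inv(W@c["T_tool_cam"]);c["R"]=M[:3,:3];c["t"]=M[:3,3]
    print(s["tcp_pos"],s["eef_rot"],s["joints"],s["time_s"])
    cv2.imwrite(f"pics/{name}.png",c["image"][:,:,::-1]);np.savez(name+".npz",**c);return c
def rect(c,m,h):
    k=max(cv2.findContours(m.astype(np.uint8),0,1)[0],key=cv2.contourArea)
    p=np.array([plane(c,*q[0],h)[:2] for q in k.astype(float)],np.float32)*1000
    return cv2.minAreaRect(p)
E
python3 - <<'E'
from h import *
c=wrist("w1");P=pts(c);z=P[...,2]
print(rect(c,(z>.045)&(z<.07),.05))
b=(z>.055)&(z<.07);p=P[b];print(p.mean(0),len(p))
E
```

```text
[ 0.45065783 -0.15654548  0.24860693] [-1.79997793e+02  5.69112794e-03 -1.79401791e+02] [ 4.55180250e+00  1.56486613e+00 -2.33820398e+01  2.86087391e-03
 -6.50475687e+01 -9.39548003e+01] 1.0167
((452.47467041015625, -156.538330078125), (39.75336837768555, 39.15263748168945), 0.5555071234703064)
[ 0.45910377 -0.12211202  0.05697246] 857
```

View pics/w1.png

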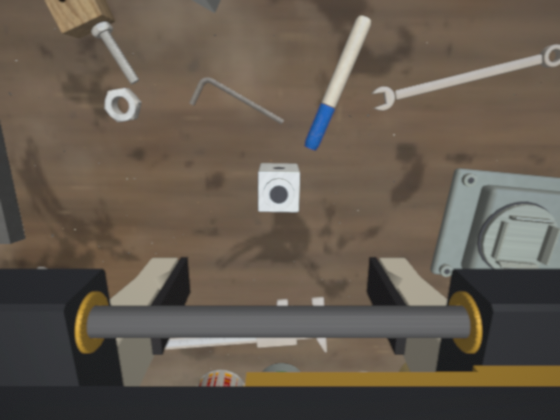

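The wrist view shows the part at (279,190), squarely between the open fingers, with the table corner at right (525,240). I'm going down to grasp it.

Emit:
apply_moves(
  targets=[
    {"dp":[0.002,0,-0.035],"yaw":0},
    {"dp":[0.002,0,-0.07],"yaw":0},
    {"dp":[0.002,0,-0.105],"yaw":0},
    {"dp":[0.002,0,-0.14],"yaw":0},
    {"dp":[0.002,0,-0.17],"yaw":0},
    {"dp":[0.002,0,-0.19],"yaw":0},
    {"dp":[0.002,0,-0.205],"yaw":0},
    {"dp":[0.002,0,-0.21],"yaw":0},
    {"dp":[0.002,0,-0.21],"yaw":0},
    {"dp":[0.002,0,-0.21],"yaw":0},
  ],
)

```text
time_s: 1.9
tcp_pos: [0.4528, -0.1573, 0.0387]
eef_rot: [-180.0, -0.0, -179.6]
contact_force: [-0.4, 0.3, 0.7]
gripper_width: 0.0874
gripper_force: 0.0
```

Emit:
apply_moves(
  targets=[
    {"dp":[0,0,0],"yaw":0},
    {"dp":[0,0,0],"yaw":0},
    {"dp":[0,0,0],"yaw":0},
    {"dp":[0,0,0],"yaw":0},
    {"dp":[0,0,0],"yaw":0},
    {"dp":[0,0,0],"yaw":0},
    {"dp":[0,0,0],"yaw":0},
    {"dp":[0,0,0],"yaw":0},
  ],
  grip=1,
  squeeze=20,
)

```text
time_s: 2.57
tcp_pos: [0.4525, -0.1566, 0.0386]
eef_rot: [180.0, 0.0, -179.5]
contact_force: [0.4, -0.2, 0.3]
gripper_width: 0.04
gripper_force: 11.0
```

Emit:
apply_moves(
  targets=[
    {"dp":[0,0,0.03],"yaw":0},
    {"dp":[0,0,0.07],"yaw":0},
    {"dp":[0,0,0.11],"yaw":0},
    {"dp":[0.01,0.03,0.14],"yaw":0},
    {"dp":[0.02,0.06,0.16],"yaw":0},
    {"dp":[0.03,0.09,0.18],"yaw":0},
    {"dp":[0.04,0.12,0.2],"yaw":0},
    {"dp":[0.05,0.15,0.21],"yaw":0},
    {"dp":[0.06,0.18,0.21],"yaw":0},
    {"dp":[0.07,0.21,0.21],"yaw":0},
    {"dp":[0.08,0.24,0.21],"yaw":0},
    {"dp":[0.09,0.27,0.21],"yaw":0},
    {"dp":[0.1,0.3,0.21],"yaw":0},
    {"dp":[0.1,0.3,0.21],"yaw":0},
    {"dp":[0.1,0.3,0.21],"yaw":0},
    {"dp":[0.1,0.3,0.21],"yaw":0},
  ],
)

```text
time_s: 3.9
tcp_pos: [0.552, 0.1433, 0.2478]
eef_rot: [-180.0, -0.1, -179.5]
contact_force: [-0.7, -1.0, -1.4]
gripper_width: 0.0396
gripper_force: 20.0
```

Run:
```python
from h import *
c=wrist("w2")
```

```text
[0.55198208 0.14328236 0.24780332] [-1.79957569e+02 -9.21272629e-02 -1.79503470e+02] [ 3.41944349e+01  1.08257381e+01 -1.28005428e+01 -1.72457694e-02
 -6.64739086e+01 -1.23690973e+02] 3.9
```

View pics/w2.png

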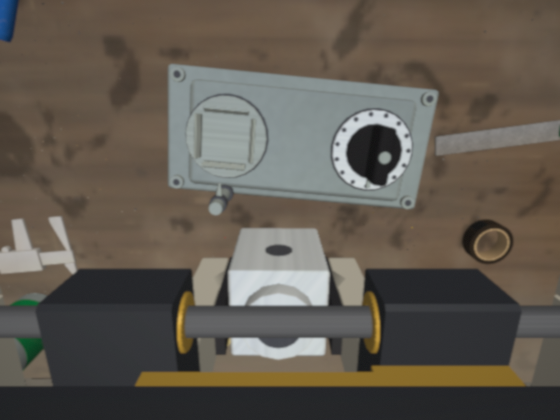

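The view shows the head with the nest at (228,135), the pointer post at (218,200) and the black knob bar near (375,150). I'll measure these by depth and colour.

Run:
```python
from h import *
c=dict(np.load("w2.npz"));P=pts(c);z=P[...,2];v,u=np.mgrid[:420,:560]
g=c["image"].astype(int)
def box(a,b,e,f):return (u>=a)&(u<e)&(v>=b)&(v<f)
k=box(325,100,420,200)
bar=k&(z>.068)&(z<.1);print("bar",rect(c,bar,.082),np.median(z[bar]),bar.sum())
disc=k&(g.max(-1)<70);print("black",rect(c,disc,.05))
sk=k&(g.min(-1)>190);m=sk.astype(np.uint8)
def circ(m,h):
    q=max(cv2.findContours(m.astype(np.uint8),0,1)[0],key=cv2.contourArea).astype(float)
    p=np.array([plane(c,*a[0],h)[:2] for a in q],np.float32)*1000
    return cv2.minEnclosingCircle(p),cv2.fitEllipse(p)
print("skirt",circ(sk,.045))
print("skirt z",np.median(z[sk]))
w=box(165,80,290,200)
for zz in [(.050,.062)]:
    mm=w&(z>zz[0])&(z<zz[1]);print("walls",rect(c,cv2.morphologyEx(mm.astype(np.uint8),3,np.ones((5,5))),.056),mm.sum(),P[mm].mean(0))
ta=w&(z>.040)&(z<.07);print("table",circ(ta,.044),ta.sum())
for a,b in((177,75),(430,98),(408,202),(177,182)):print(plane(c,a,b,.02),z[b,a])
hd=(z>.012)&box(150,55,450,215);print("head",rect(c,hd,.02))
for n,a,b,w0,h0 in(("kn",325,95,100,100),("ne",180,85,100,100)):cv2.imwrite(f"{n}.png",cv2.resize(c["image"][b:b+h0,a:a+w0,::-1],(400,400),interpolation=2))
cv2.imwrite("pics/c2.png",np.hstack([cv2.imread("kn.png"),cv2.imread("ne.png")]))
for yy in range(110,195,8):print([int(x*1000) for x in z[yy,335:412:6]])
```

```text
bar ((514.0568237304688, 229.91307067871094), (16.68037986755371, 49.68207550048828), 85.23773956298828) 0.08050062246169695 1124
black ((514.6793212890625, 230.5623779296875), (49.444950103759766, 50.838314056396484), 64.979248046875)
skirt (((514.1725463867188, 230.315673828125), 36.05860900878906), ((514.473388671875, 230.65142822265625), (64.3816909790039, 65.00230407714844), 119.56529998779297))
skirt z 0.039036518967227714
walls ((500.8906555175781, 69.13336181640625), (5.623969078063965, 38.687923431396484), 84.84844970703125) 967 [0.50426866 0.09195449 0.05332143]
table (((503.1477355957031, 93.362060546875), 37.730438232421875), ((503.0379638671875, 93.4021987915039), (74.28984069824219, 74.3200912475586), 133.97769165039062)) 5196
[0.44739406 0.04503708 0.02      ] 0.01818602240286306
[0.4663109  0.28910731 0.02      ] 0.01715758212702871
[0.57128919 0.2801056  0.02      ] 0.018962052857198847
[0.5516255  0.03698336 0.02      ] 0.019775909357179024
head ((518.1126098632812, 164.4950714111328), (135.55992126464844, 229.876953125), 0.2684345245361328)
[34, 35, 33, 33, 34, 37, 39, 38, 35, 35, 35, 34, 35]
[34, 34, 36, 39, 38, 38, 39, 38, 38, 40, 39, 37, 34]
[35, 37, 38, 37, 40, 45, 49, 61, 70, 38, 40, 39, 37]
[37, 38, 38, 43, 47, 49, 48, 70, 80, 80, 81, 39, 39]
[39, 38, 37, 48, 50, 48, 56, 73, 81, 80, 49, 48, 39]
[39, 39, 45, 51, 49, 47, 59, 78, 80, 79, 49, 48, 38]
[39, 38, 43, 49, 48, 49, 64, 80, 82, 80, 49, 38, 38]
[36, 39, 39, 49, 49, 48, 67, 80, 80, 81, 50, 38, 383]
[35, 39, 38, 39, 48, 51, 72, 80, 79, 39, 38, 37, 11]
[35, 34, 36, 40, 38, 39, 74, 81, 80, 39, 34, 32, 10]
[35, 34, 34, 34, 35, 36, 36, 35, 36, 33, 34, 9, 11]
```

View pics/c2.png

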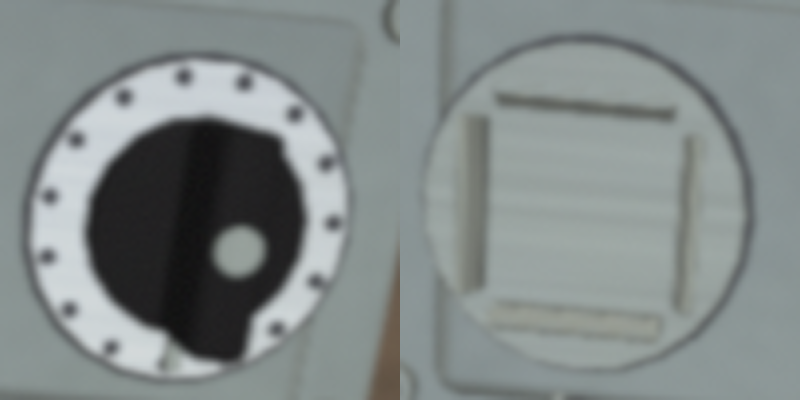

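Run:
```python
from h import *
for n,bx in(("top0",(205,140,270,195)),("w2",(165,80,290,200))):
    c=dict(np.load(n+".npz"));P=pts(c);z=P[...,2];v,u=np.mgrid[:420,:560]
    a,b,e,f=bx;w=(u>=a)&(u<e)&(v>=b)&(v<f)
    m=w&(z>.0405)&(z<.065)
    q=max(cv2.findContours(m.astype(np.uint8),0,1)[0],key=cv2.contourArea).astype(float)
    p=np.array([plane(c,*x[0],.044)[:2] for x in q],np.float32)*1000
    print(n,cv2.fitEllipse(p))
    m=w&(z>.0405)&(z<.047);print(np.median(z[m]))
c=dict(np.load("w2.npz"))
# inner pocket edges from crop px (/4 + offset): top wall base, bottom, left, right
f=lambda x,y,h:plane(c,180+(x-400)/4,85+y/4,h)[:2]
t=(f(497,95,.056)+f(675,112,.056))/2;l=(f(488,118,.056)+f(485,290,.056))/2;
for n,p in(("topL",f(497,97,.056)),("topR",f(675,112,.056)),("botL",f(493,300,.056)),("botR",f(663,315,.056)),("lT",f(462,115,.056)),("lB",f(457,290,.056)),("rT",f(697,135,.056)),("rB",f(690,312,.056)) ):print(n,p)
c=dict(np.load("top0.npz"));P=pts(c);z=P[...,2];m=(z>.068)&(z<.1)&(u>155)&(u<200)&(v>140)&(v<185)
print("bar",rect(c,m,.082),m.sum())
```

```text
top0 ((503.2225341796875, 93.5289535522461), (72.97187042236328, 74.53477478027344), 11.198165893554688)
0.04353186707998439
w2 ((503.0379638671875, 93.4021987915039), (74.28984069824219, 74.3200912475586), 133.97769165039062)
0.04300325514213679
topL [0.47769626 0.07649552]
topR [0.48057065 0.11573152]
botL [0.52261504 0.07313726]
botR [0.52576944 0.11220585]
lT [0.48159096 0.06853344]
lB [0.52037938 0.0649938 ]
rT [0.48546138 0.12054267]
rB [0.52502304 0.11845039]
bar ((514.591552734375, 230.863037109375), (16.945554733276367, 50.475128173828125), 85.45862579345703) 143
```

Emit:
apply_moves(
  targets=[
    {"dp":[-0.025,-0.025,0],"yaw":-2.5},
    {"dp":[-0.049,-0.05,0],"yaw":-5},
    {"dp":[-0.049,-0.05,-0.04],"yaw":-5},
    {"dp":[-0.049,-0.05,-0.08],"yaw":-5},
    {"dp":[-0.049,-0.05,-0.115],"yaw":-5},
    {"dp":[-0.049,-0.05,-0.13],"yaw":-5},
    {"dp":[-0.049,-0.05,-0.13],"yaw":-5},
    {"dp":[-0.049,-0.05,-0.13],"yaw":-5},
    {"dp":[-0.049,-0.05,-0.13],"yaw":-5},
    {"dp":[-0.049,-0.05,-0.13],"yaw":-5},
  ],
)

```text
time_s: 4.78
tcp_pos: [0.5047, 0.0936, 0.1204]
eef_rot: [179.9, 0.2, 175.5]
contact_force: [0.4, -0.8, -1.2]
gripper_width: 0.0399
gripper_force: 20.0
```

Run:
```python
from h import *
from plant import cams
c=wrist("w3")
s=cams.capture("scene");cv2.imwrite("a.png",cv2.resize(s["image"][130:230,200:320,::-1],(480,400),interpolation=2))
cv2.imwrite("pics/c3.png",np.hstack([cv2.imread("a.png"),cv2.resize(c["image"][:,160:400,::-1],(320,400))]))
```

```text
[0.50467118 0.09364708 0.12040898] [1.79903986e+02 1.58939738e-01 1.75462531e+02] [ 3.24686465e+01  1.24765645e+01 -2.94568795e+01  2.56035444e-02
 -4.78818434e+01 -1.27023123e+02] 4.7833
```

View pics/c3.png

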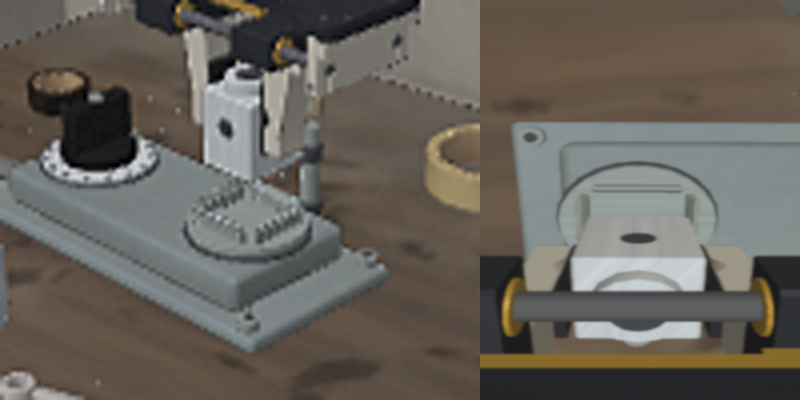

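The part hangs over the nest: in the right pane its edges lie between the side walls, and the pointer clears it. I'm lowering it now.

Emit:
apply_moves(
  targets=[
    {"dp":[-0.0015,0,-0.008],"yaw":0},
    {"dp":[-0.0015,0,-0.016],"yaw":0},
    {"dp":[-0.0015,0,-0.022],"yaw":0},
    {"dp":[-0.0015,0,-0.028],"yaw":0},
    {"dp":[-0.0015,0,-0.032],"yaw":0},
    {"dp":[-0.0015,0,-0.036],"yaw":0},
    {"dp":[-0.0015,0,-0.036],"yaw":0},
    {"dp":[-0.0015,0,-0.036],"yaw":0},
  ],
)

```text
time_s: 5.55
tcp_pos: [0.5021, 0.0933, 0.0823]
eef_rot: [-180.0, -0.0, 175.5]
contact_force: [0.6, 0.3, -2.3]
gripper_width: 0.0399
gripper_force: 20.0
```

Emit:
apply_moves(
  targets=[
    {"dp":[0,0,0],"yaw":0},
    {"dp":[0,0,0],"yaw":0},
    {"dp":[0,0,0],"yaw":0},
    {"dp":[0,0,0],"yaw":0},
    {"dp":[0,0,0],"yaw":0},
    {"dp":[0,0,0],"yaw":0},
    {"dp":[0,0,0],"yaw":0},
  ],
  grip=-1,
)

```text
time_s: 6.13
tcp_pos: [0.5021, 0.0933, 0.0826]
eef_rot: [180.0, 0.0, 175.5]
contact_force: [0.8, -0.7, -0.3]
gripper_width: 0.0807
gripper_force: 0.0
```

Emit:
apply_moves(
  targets=[
    {"dp":[0,0,0.02],"yaw":0},
    {"dp":[0,0,0.05],"yaw":0},
    {"dp":[0,0,0.09],"yaw":0},
    {"dp":[0,0,0.13],"yaw":0},
    {"dp":[0.03,0.01,0.16],"yaw":0},
    {"dp":[0.05,0.02,0.165],"yaw":0},
    {"dp":[0.05,0.02,0.165],"yaw":0},
    {"dp":[0.05,0.02,0.165],"yaw":0},
    {"dp":[0.05,0.02,0.165],"yaw":0},
    {"dp":[0.05,0.02,0.165],"yaw":0},
  ],
)

```text
time_s: 6.97
tcp_pos: [0.5511, 0.1129, 0.2467]
eef_rot: [-180.0, -0.1, 175.5]
contact_force: [0.5, -0.0, 0.3]
gripper_width: 0.0877
gripper_force: 0.0
```

Run:
```python
from h import *
c=wrist("w4");P=pts(c);z=P[...,2];v,u=np.mgrid[:420,:560]
m=(z>.085)&(z<.12)&(v<260)&(np.abs(P[...,0]-.503)<.05)&(np.abs(P[...,1]-.0935)<.035)
print(rect(c,m,.094),np.median(z[m]),z[m].max())
m=(z>.068)&(z<.1)&(np.abs(P[...,0]-.515)<.04)&(np.abs(P[...,1]-.231)<.03)
print("bar",rect(c,m,.082),m.sum())
```

```text
[0.55110366 0.11289995 0.24668285] [-1.79953878e+02 -9.23124012e-02  1.75458111e+02] [ 3.15006909e+01  1.01358459e+01 -1.38192033e+01 -1.86120612e-02
 -6.61467312e+01 -1.26035001e+02] 6.9667
((501.9983825683594, 92.87708282470703), (39.30541229248047, 38.8535270690918), 85.4229965209961) 0.09396907477777565 0.10361127177567923
bar ((514.1429443359375, 229.022705078125), (17.857521057128906, 49.53054428100586), 85.48628997802734) 1224
```

View pics/w4.png

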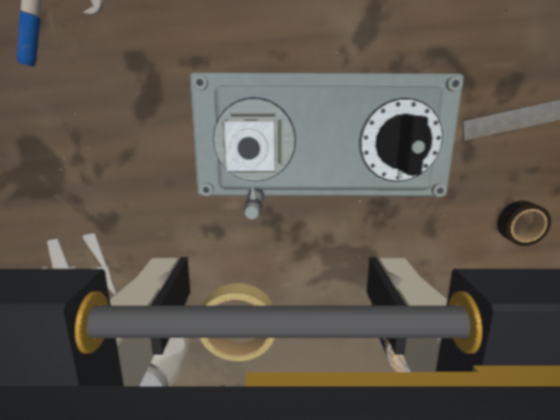

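The part sits in the nest at (250,147), with its top face at z = 94 mm, so it is seated, and the knob is at (405,140). I'll turn the wrist half a turn, which leaves joint 6 room for the clockwise motion, and look at the knob from straight above.

Emit:
apply_moves(
  targets=[
    {"dp":[-0.005,0.01,0],"yaw":7},
    {"dp":[-0.01,0.02,0],"yaw":14},
    {"dp":[-0.015,0.03,0],"yaw":21},
    {"dp":[-0.02,0.04,0],"yaw":28},
    {"dp":[-0.025,0.05,0],"yaw":35},
    {"dp":[-0.03,0.06,0],"yaw":42},
    {"dp":[-0.036,0.07,0],"yaw":49},
    {"dp":[-0.042,0.08,0],"yaw":56},
    {"dp":[-0.048,0.09,0],"yaw":63},
    {"dp":[-0.054,0.1,0],"yaw":70},
    {"dp":[-0.06,0.11,0],"yaw":77},
    {"dp":[-0.066,0.115,0],"yaw":84},
    {"dp":[-0.076,0.119,0],"yaw":90},
  ],
)

```text
time_s: 8.1
tcp_pos: [0.4756, 0.2325, 0.2471]
eef_rot: [180.0, -0.0, -94.1]
contact_force: [-0.1, -1.0, 0.4]
gripper_width: 0.0877
gripper_force: 0.0
```

Emit:
apply_moves(
  targets=[
    {"dp":[0,0,0],"yaw":7},
    {"dp":[0,0,0],"yaw":14},
    {"dp":[0,0,0],"yaw":21},
    {"dp":[0,0,0],"yaw":28},
    {"dp":[0,0,0],"yaw":35},
    {"dp":[0,0,0],"yaw":42},
    {"dp":[0,0,0],"yaw":49},
    {"dp":[0,0,0],"yaw":56},
    {"dp":[0,0,0],"yaw":63},
    {"dp":[0,0,0],"yaw":70},
    {"dp":[0,0,0],"yaw":77},
    {"dp":[0,0,0],"yaw":84},
    {"dp":[0,0,0],"yaw":90},
    {"dp":[0,0,0],"yaw":90},
    {"dp":[0,0,0],"yaw":90},
    {"dp":[0,0,0],"yaw":90},
  ],
)

```text
time_s: 9.43
tcp_pos: [0.4758, 0.2321, 0.2474]
eef_rot: [180.0, 0.0, -4.7]
contact_force: [-0.5, 0.0, 0.2]
gripper_width: 0.0875
gripper_force: 0.0
```

Run:
```python
from h import *
c=wrist("w5");P=pts(c);z=P[...,2]
n=(np.abs(P[...,0]-.515)<.05)&(np.abs(P[...,1]-.231)<.04)
m=n&(z>.076)&(z<.1);print("bar top",rect(c,m,.082),P[m].mean(0),m.sum())
sk=n&(c["image"].min(-1)>180)&(z<.06)
q=max(cv2.findContours(sk.astype(np.uint8),0,1)[0],key=cv2.contourArea).astype(float)
p=np.array([plane(c,*x[0],.039)[:2] for x in q],np.float32)*1000
print(cv2.fitEllipse(p),cv2.minEnclosingCircle(p))
```

```text
[0.47579738 0.23212628 0.2474371 ] [ 1.79987864e+02  1.21502102e-02 -4.73230198e+00] [ 4.72460218e+01  6.85970323e+00 -1.76887399e+01 -2.30420667e-03
 -6.54686016e+01  3.80226346e+01] 9.4333
bar top ((515.4827880859375, 231.8692626953125), (12.890912055969238, 48.537906646728516), 85.23483276367188) [0.51586426 0.2317625  0.08065321] 931
((515.232421875, 224.06900024414062), (50.609458923339844, 62.830345153808594), 88.75191497802734) ((515.5150146484375, 224.0166473388672), 35.77351379394531)
```

View pics/w5.png

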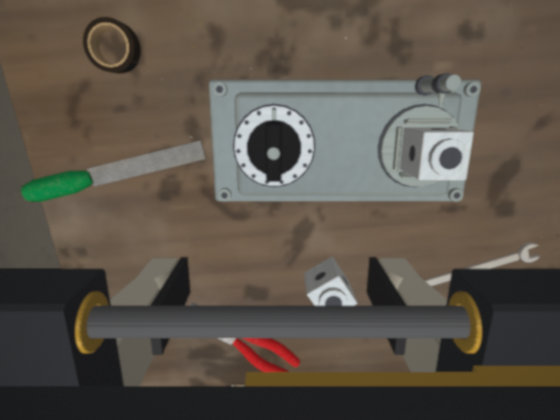

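The knob is at (274,147) with its bar running vertically in the image. I get its axis at about (0.515,0.232) and its yaw at -4.7°, which matches the tool. I'm descending until the fingertips are about 6 mm above the skirt, then gripping.

Emit:
apply_moves(
  targets=[
    {"dp":[0.039,0,0],"yaw":0},
    {"dp":[0.039,0,-0.04],"yaw":0},
    {"dp":[0.039,0,-0.08],"yaw":0},
    {"dp":[0.039,0,-0.115],"yaw":0},
    {"dp":[0.039,0,-0.14],"yaw":0},
    {"dp":[0.039,0,-0.16],"yaw":0},
    {"dp":[0.039,0,-0.169],"yaw":0},
    {"dp":[0.039,0,-0.169],"yaw":0},
    {"dp":[0.039,0,-0.169],"yaw":0},
    {"dp":[0.039,0,-0.169],"yaw":0},
  ],
)

```text
time_s: 10.32
tcp_pos: [0.5159, 0.233, 0.0801]
eef_rot: [-179.9, -0.1, -4.5]
contact_force: [0.8, -0.8, 0.5]
gripper_width: 0.0878
gripper_force: 0.0
```

Emit:
apply_moves(
  targets=[
    {"dp":[0,0,0],"yaw":0},
    {"dp":[0,0,0],"yaw":0},
    {"dp":[0,0,0],"yaw":0},
    {"dp":[0,0,0],"yaw":0},
    {"dp":[0,0,0],"yaw":0},
    {"dp":[0,0,0],"yaw":0},
    {"dp":[0,0,0],"yaw":0},
    {"dp":[0,0,0],"yaw":0},
    {"dp":[0,0,0],"yaw":0},
    {"dp":[0,0,0],"yaw":0},
    {"dp":[0,0,0],"yaw":0},
    {"dp":[0,0,0],"yaw":0},
  ],
  grip=1,
  squeeze=25,
)

```text
time_s: 11.32
tcp_pos: [0.5153, 0.2329, 0.0786]
eef_rot: [-179.9, -0.0, -4.5]
contact_force: [-3.8, 6.5, -3.7]
gripper_width: 0.0141
gripper_force: 25.0
```

Emit:
apply_moves(
  targets=[
    {"dp":[0,0.001,0],"yaw":-1},
    {"dp":[0,0.001,0],"yaw":-3},
    {"dp":[0,0.001,0],"yaw":-5},
    {"dp":[0,0.001,0],"yaw":-7},
    {"dp":[0,0.001,0],"yaw":-9},
    {"dp":[0,0.001,0],"yaw":-11},
    {"dp":[0,0.001,0],"yaw":-13},
    {"dp":[0,0.001,0],"yaw":-15},
    {"dp":[0,0.001,0],"yaw":-17},
    {"dp":[0,0.001,0],"yaw":-19},
    {"dp":[0,0.001,0],"yaw":-21},
    {"dp":[0,0.001,0],"yaw":-22.5},
    {"dp":[0,0.001,0],"yaw":-23.5},
    {"dp":[0,0.001,0],"yaw":-24},
    {"dp":[0,0.001,0],"yaw":-24},
    {"dp":[0,0.001,0],"yaw":-24},
  ],
)

```text
time_s: 12.65
tcp_pos: [0.5151, 0.2331, 0.0785]
eef_rot: [180.0, -0.0, -28.5]
contact_force: [0.9, -1.7, -0.5]
gripper_width: 0.0137
gripper_force: 25.0
```

Emit:
apply_moves(
  targets=[
    {"dp":[0,0,0],"yaw":0},
    {"dp":[0,0,0],"yaw":0},
    {"dp":[0,0,0],"yaw":0},
    {"dp":[0,0,0],"yaw":0},
    {"dp":[0,0,0],"yaw":0},
    {"dp":[0,0,0],"yaw":0},
    {"dp":[0,0,0],"yaw":0},
    {"dp":[0,0,0],"yaw":0},
    {"dp":[0,0,0],"yaw":0},
    {"dp":[0,0,0],"yaw":0},
    {"dp":[0,0,0],"yaw":0},
    {"dp":[0,0,0],"yaw":0},
  ],
)

```text
time_s: 13.65
tcp_pos: [0.515, 0.2332, 0.0785]
eef_rot: [180.0, -0.0, -28.5]
contact_force: [3.4, -4.8, -0.2]
gripper_width: 0.0139
gripper_force: 25.0
```

Run:
```python
from h import *
from plant import cams,get_state
s=get_state();print(s["eef_rot"],s["moment"],s["contact_force"])
a=cams.capture("scene");b=cams.capture("top")
f=lambda c,u,v,w:cv2.resize(c["image"][v-w:v+w,u-w:u+w,::-1],(390,390),interpolation=2)
cv2.imwrite("pics/c5.png",np.hstack([f(a,245,180,45),f(b,208,166,60)]))
for n,c in(("scene",a),("top",b)):
  P=pts(c);z=P[...,2];m=(z>.089)&(z<.099)&(np.abs(P[...,0]-.503)<.03)&(np.abs(P[...,1]-.0935)<.03)
  print(n,m.sum(),m.any() and (rect(c,m,.094),np.median(P[m],0)))
```

```text
[ 1.79988086e+02 -2.34460558e-03 -2.85316408e+01] [-1.69207386 -1.07051121  0.06098439] [ 3.41115284 -4.83006526 -0.22117612]
scene 110 (((496.65869140625, 91.91278839111328), (45.175498962402344, 46.76472854614258), 3.1888720989227295), array([0.4898778 , 0.08347501, 0.09336682]))
top 167 (((503.0401611328125, 94.44983673095703), (39.90154266357422, 39.58893966674805), 0.830997109413147), array([0.49979596, 0.09297777, 0.09355863]))
```

View pics/c5.png

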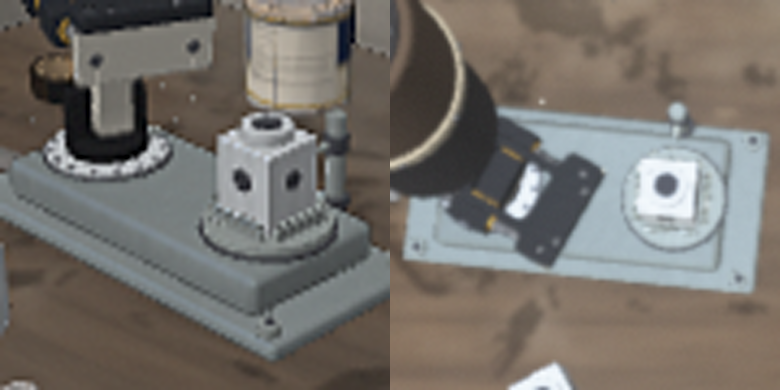

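The part stands in the nest beside the pointer, and the knob is in the first stop at tool yaw -28.5°. Next I turn to the second stop and rest there.

Emit:
apply_moves(
  targets=[
    {"dp":[0,0,0],"yaw":-1},
    {"dp":[0,0,0],"yaw":-3},
    {"dp":[0,0,0],"yaw":-5},
    {"dp":[0,0,0],"yaw":-7},
    {"dp":[0,0,0],"yaw":-9},
    {"dp":[0,0,0],"yaw":-11},
    {"dp":[0,0,0],"yaw":-13},
    {"dp":[0,0,0],"yaw":-15},
    {"dp":[0,0,0],"yaw":-17},
    {"dp":[0,0,0],"yaw":-19},
    {"dp":[0,0,0],"yaw":-21},
    {"dp":[0,0,0],"yaw":-22.5},
    {"dp":[0,0,0],"yaw":-23.5},
    {"dp":[0,0,0],"yaw":-24},
    {"dp":[0,0,0],"yaw":-24},
    {"dp":[0,0,0],"yaw":-24},
  ],
)

```text
time_s: 15.08
tcp_pos: [0.5151, 0.2333, 0.0785]
eef_rot: [-180.0, -0.0, -52.5]
contact_force: [4.4, -3.3, -1.4]
gripper_width: 0.0141
gripper_force: 25.0
```

Emit:
apply_moves(
  targets=[
    {"dp":[0,0,0],"yaw":0},
    {"dp":[0,0,0],"yaw":0},
    {"dp":[0,0,0],"yaw":0},
    {"dp":[0,0,0],"yaw":0},
    {"dp":[0,0,0],"yaw":0},
    {"dp":[0,0,0],"yaw":0},
    {"dp":[0,0,0],"yaw":0},
    {"dp":[0,0,0],"yaw":0},
    {"dp":[0,0,0],"yaw":0},
    {"dp":[0,0,0],"yaw":0},
    {"dp":[0,0,0],"yaw":0},
    {"dp":[0,0,0],"yaw":0},
  ],
)

```text
time_s: 16.08
tcp_pos: [0.5151, 0.2333, 0.0786]
eef_rot: [-180.0, -0.0, -52.5]
contact_force: [3.8, -4.1, -0.4]
gripper_width: 0.0138
gripper_force: 25.0
```

```bash
cat > chk.py <<'E'
from h import *
from plant import cams,get_state
s=get_state();print(s["eef_rot"],s["joints"],s["moment"],s["contact_force"])
c=cams.capture("top");P=pts(c);z=P[...,2];m=(z>.089)&(z<.099)&(np.abs(P[...,0]-.503)<.03)&(np.abs(P[...,1]-.0935)<.03)
print(m.sum(),m.any() and (rect(c,m,.094),np.median(P[m],0)))
E
python3 chk.py
```

```text
[-1.79999167e+02 -4.99045397e-03 -5.25313426e+01] [ 4.41958164e+01  2.00076613e+01 -2.52895296e+01  7.18434550e-03
 -4.47025667e+01 -6.73226537e+00] [-1.55542861 -1.10366867 -0.02322355] [ 3.78351648 -4.06116552 -0.43713339]
176 (((504.13671875, 93.47682189941406), (40.129547119140625, 40.10179901123047), 85.51886749267578), array([0.50139412, 0.09123263, 0.09395873]))
```

The second stop is good: the part is centred and seated. Third click next.

Emit:
apply_moves(
  targets=[
    {"dp":[0,0,0],"yaw":-1},
    {"dp":[0,0,0],"yaw":-3},
    {"dp":[0,0,0],"yaw":-5},
    {"dp":[0,0,0],"yaw":-7},
    {"dp":[0,0,0],"yaw":-9},
    {"dp":[0,0,0],"yaw":-11},
    {"dp":[0,0,0],"yaw":-13},
    {"dp":[0,0,0],"yaw":-15},
    {"dp":[0,0,0],"yaw":-17},
    {"dp":[0,0,0],"yaw":-19},
    {"dp":[0,0,0],"yaw":-21},
    {"dp":[0,0,0],"yaw":-22.5},
    {"dp":[0,0,0],"yaw":-23.5},
    {"dp":[0,0,0],"yaw":-24},
    {"dp":[0,0,0],"yaw":-24},
    {"dp":[0,0,0],"yaw":-24},
  ],
)

```text
time_s: 17.47
tcp_pos: [0.5152, 0.2334, 0.0785]
eef_rot: [-180.0, 0.0, -76.5]
contact_force: [3.6, -3.3, -0.8]
gripper_width: 0.0143
gripper_force: 25.0
```

Emit:
apply_moves(
  targets=[
    {"dp":[0,0,0],"yaw":0},
    {"dp":[0,0,0],"yaw":0},
    {"dp":[0,0,0],"yaw":0},
    {"dp":[0,0,0],"yaw":0},
    {"dp":[0,0,0],"yaw":0},
    {"dp":[0,0,0],"yaw":0},
    {"dp":[0,0,0],"yaw":0},
    {"dp":[0,0,0],"yaw":0},
    {"dp":[0,0,0],"yaw":0},
    {"dp":[0,0,0],"yaw":0},
  ],
)

```text
time_s: 18.3
tcp_pos: [0.5152, 0.2333, 0.0785]
eef_rot: [-180.0, 0.0, -76.5]
contact_force: [4.0, -4.4, -1.7]
gripper_width: 0.0138
gripper_force: 25.0
```

```bash
python3 chk.py
```

```text
[-1.79988318e+02  8.20738275e-04 -7.65330577e+01] [ 4.41928287e+01  2.00106674e+01 -2.52876288e+01  7.48388778e-03
 -4.46912424e+01 -3.07312064e+01] [-1.47761752 -1.25982473 -0.02323028] [ 4.00561883 -4.36360779 -1.65100454]
173 (((503.31005859375, 92.4763412475586), (40.323734283447266, 40.762813568115234), 85.65425872802734), array([0.50160132, 0.09055731, 0.09415791]))
```

```bash
python3 -c "
from plant import r
print(r.close_job())"
```

```text
the job is handed in; nothing more can be done
None
```

I handed in the job at about 18 s: the part measured seated in the nest, and the fingers were holding the knob in the third stop at 25 N; the hand-in returned no verdict.

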